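# Push the row of heat sinks home on the inspection rail

### The job

Push the row of four heat sinks along the inspection rail as one train, with the fingertips against the back end of the last one only, until the first sits flush against the end stop and all four are closed up with no gaps. They stay down in the rail: do not grip or lift any of them. Leave the spare heat sink, the spool and the jar as they are, and finish with the hand clear of everything.

Things in the scene. Friction and masses are not known exactly. Their poses are not given: they have to be found in the camera images.
- rail: fixed dark steel channel, 332 x 44 mm, on the bench. Origin at bench height on the centre line; x along the channel towards the end stop, z up. Floor 6 mm above the bench, 28 mm wide, from x = -170 (open end) to +150 mm; side wall tops 12 mm above the bench (blocks stand 20 mm proud). End stop: plate 12 mm thick, 36 mm tall, brass thumbscrew behind
- stop_face (a point): middle of the end stop's inner face, the one that the first block must meet (on the rail's centre line, x = +150 mm of the rail, 19 mm above the bench); same axes as the rail
- sink1: loose finned aluminium heat sink, 30 mm long (x, along the rail), 26 mm wide and high, flat ends, about 35 g; origin at the centre of its underside; first of the row of four in the rail, nearest the end stop. At the start the four touch end to end, x towards the stop, 50 to 130 mm short of it; when home its origin is 15 mm from the stop face
- sink2: loose finned aluminium heat sink, 30 mm long (x, along the rail), 26 mm wide and high, flat ends, about 35 g; origin at the centre of its underside; the second of the row
- sink3: loose finned aluminium heat sink, 30 mm long (x, along the rail), 26 mm wide and high, flat ends, about 35 g; origin at the centre of its underside; the third of the row
- sink4: loose finned aluminium heat sink, 30 mm long (x, along the rail), 26 mm wide and high, flat ends, about 35 g; origin at the centre of its underside; the last of the row, farthest from the end stop; its free back end is 15 mm behind its origin (towards the rail's -x), and that is the face to push. Pushing the whole row along takes about 1 to 2 N
- spare: spare heat sink block, the same as the others but standing on the bench beside the rail; to be left alone. Origin at the centre of its underside
- spool: loose spool lying flat on the bench beside the rail, 64 mm diameter, 30 mm high; to be left alone. Origin at the centre of its underside
- jar: small amber glass jar with a black cap, 38 mm diameter, 45 mm high, standing on the bench beside the rail; to be left alone. Origin at the centre of its underside
Mind the look-alikes: they are no part of the job. What is shaped like the sink1 but blue or yellow is not meant.

How it is judged (in metres and radians):
On the way:
1. the row is on its way along the rail, still together and not yet at the stop (distance of sink4 from where it was at the start of the episode above 0.015 m and x of sink1 in the frame of rail below 0.128 m and distance between sink1 and sink4 below 0.0945 m).
At the end, for the whole second after the job is handed in: The first heat sink is within 2.5 mm of the end stop, the gaps in the whole row including that one add up to no more than 3.5 mm, and all four stand upright on the rail's floor between its walls, at rest (x of sink1 in the frame of rail between 0.1325 and 0.1375 m and x of sink4 in the frame of rail between 0.0415 and 0.0475 m and z of sink1 in the frame of rail between 0.003 and 0.009 m and y of sink1 in the frame of rail between -0.004 and 0.004 m and angle between each of sink1, sink2, sink3, sink4's own z axis and vertical below 0.1 rad and linear speed of each of sink1, sink2, sink3, sink4 below 0.01 m/s and z of sink2 in the frame of rail between 0.003 and 0.009 m and y of sink2 in the frame of rail between -0.004 and 0.004 m and z of sink3 in the frame of rail between 0.003 and 0.009 m and y of sink3 in the frame of rail between -0.004 and 0.004 m and z of sink4 in the frame of rail between 0.003 and 0.009 m and y of sink4 in the frame of rail between -0.004 and 0.004 m); the robot touches nothing.
It fails at once if the robot pushes on the first, second or third heat sink instead of the last (contact force between any of the fingers, the arm and sink1 above 0.5 N or contact force between any of the fingers, the arm and sink2 above 0.5 N or contact force between any of the fingers, the arm and sink3 above 0.5 N).
It fails at once if the last heat sink is gripped by its sides or pressed from above instead of being pushed at its back end (contact force between the fingers and sink4 above 0.5 N and x of the grasp point in the frame of sink4 above -0.004 m).
It fails at once if a heat sink of the row is lifted off the rail or tipped over (z of any of sink1, sink2, sink3, sink4 in the frame of rail above 0.014 m or angle between any of sink1, sink2, sink3, sink4's own z axis and vertical above 0.4 rad).
It fails at once if the spare heat sink, the spool or the jar is disturbed (moved more than 10 mm) (distance of any of spare, spool, jar from where it was at the start of the episode above 0.01 m).
It also fails if it takes over 38 s, if anything falls off the work surface, if the arm or the gripper's body presses on something with over 40 N, if the wrist force passes 120 N, or if a joint passes its speed limit or range.

### The arm

A 6-joint arm with a two-finger parallel gripper is mounted at the origin on the work surface. World frame = base frame: x ahead of the robot, y to its left, z up, the work surface at z = 0. Lengths are in mm, angles in rad, forces in N, time in s.
With the tool pointing down it reaches from about 350 to 775 mm from the base axis. Payload 7.3 kg.
Tool frame: the origin (TCP) lies between the finger pads; the fingertips stand bot.tip_extent ahead of it and the grasp point (between the pads) lies 6 mm ahead of it (bot.tip_extent is the distance from the TCP to the fingertips, in mm); x points along the fingers, y is the direction in which the jaws open and shut, and the axes are right-handed (so a half turn about x gives the same grasp; the last joint's range is limited). The gripper opens to 92 mm and grips with 3 to 60 N. Pads are 19 mm wide; open, the fingers measure 130 mm over their backs; the gripper's body (75 mm by 190 mm) begins 47 mm behind the grasp point.
Start: joints at [-1.415, 0.342, 1.524, -0, 1.275, -0.146], TCP at [156.073, -501.282, 251.741] pointing down, gripper open.
Joint ranges: [-2.53, 2.53], [-0.77, 2.02], [0.04, 2.7], [-1, 4.14], [0.28, 2.66], [-3.11, 3.11]. Speed limits (rad/s): [2.57, 2.57, 3.14, 3.14, 3.14, 3.14].

### API

Orientations are given as [roll, pitch, yaw] about the fixed x, y, z axes, in that order (R = Rz(yaw) Ry(pitch) Rx(roll)).
In Python, from plant import bot, capture, workorder gives the robot as it stands. The module is installed in compiled form; this text tells all that it offers.
- The arm moves only by the shell command python3 -m crank 'ROWS'. ROWS is JSON, a list of rows, each an object with "linear": the shift along the tool's x, y, z in cm, a list of three; "delta_rot": the turn, a rotation vector about the tool's x, y, z in degrees, a list of three; "fingers": the opening, from 0 (shut) to 1 (fully open). In form: [{"linear": [x, y, z], "delta_rot": [wx, wy, wz], "fingers": fingers}, ...]. A call has exactly 5 rows; each row shifts and turns the commanded pose from where the row before left it, along the tool's axes as they then stand; what a row does not reach is not made up. A row lasts 1/10 s, in which the tool goes at most 50 mm and 8.59 degrees, less where a joint would pass 70% of its speed; a pose out of reach is approached as far as the arm can. A call with a gripper value outside its range is refused whole. The fingers move at their own pace and stop on an object; the grip force is fixed at half the most. Time passes only in rows, so rows that do not move let the fingers close, or fill a call up. It gives the time, the measured TCP pose, the force and the opening at its end, in the units of the state.
- bot.get_obs(): the state, without advancing time (a new reading comes with each control period).
- capture(name): name is "scene" or "top"; returns a dict with "image" (480x640x3 uint8, blue, green, red), "mtx" (3x3 intrinsics, pixels), "dist_coeffs" ([k1, k2, p1, p2, k3] as OpenCV has them; the pictures are not rectified), "pose" (4x4, takes a point from camera to world coordinates). Camera axes: x right, y down, z forward; pixel columns grow to the right and rows downward; lengths in mm; the calibration is good to about 2 mm. A picture is of the moment at which its call begins. There is no depth.
- workorder.close_job(): hands the job in, once; it reports no verdict.
The state is a dict: "time": time; "joint_positions": joint angles; "dq": joint speeds; "tau": joint torques, N m; "tool_pos": TCP position; "tcp_rot": TCP orientation; "contact_force": force on the tool from outside, world axes, zero at the start; "moment": the same for the moment, N m; "grip_width": finger opening in mm.
Only numpy, scipy, OpenCV 4.12 (cv2) and the standard library are available. Lean on these libraries where they do the work, as an engineer would, in place of code of your own. Each camera call takes 0.05 s, during which the arm holds its last target. There are 200 camera calls.

## Working session

There is one attempt and no reset: what is moved stays moved. The work goes in short steps, Python scripts to look and compute and a shell command to move; the robot and the scene stay as the last step left them, time stands still between calls to the robot, and variables do not carry over. Pictures are saved under pics/ and viewed, on a budget of 10 in all, crops included, one or two more only if the job needs it, and the job is handed in when it is done.

```bash
mkdir -p pics; python3 - <<'E'
from plant import bot,capture
import cv2,numpy as np,pickle
o=bot.get_obs();print({k:np.round(v,3) for k,v in o.items()},bot.tip_extent)
for n in("scene","top"):
    c=capture(n);cv2.imwrite(f"pics/{n}0.png",c["image"]);pickle.dump(c,open(n+"0.pkl","wb"))
    print(n,np.round(c["mtx"],1),c["dist_coeffs"],np.round(c["pose"],3))
E
```

```text
{'time': np.float64(0.0), 'joint_positions': array([-1.415,  0.343,  1.525, -0.   ,  1.275, -0.146]), 'dq': array([-0.001,  0.002, -0.   , -0.   ,  0.001, -0.   ]), 'tau': array([ 3.0000e-03, -4.3123e+01, -2.4422e+01,  7.2000e-02,  5.6000e-02,
       -0.0000e+00]), 'tool_pos': array([ 155.994, -500.887,  251.042]), 'tcp_rot': array([-1.693,  1.569,  1.751]), 'contact_force': array([-0.281,  0.178, -0.207]), 'moment': array([0.007, 0.033, 0.055]), 'grip_width': np.float64(91.821)} 25.0
scene [[525.5   0.  313.5]
 [  0.  525.5 234.9]
 [  0.    0.    1. ]] [0.03811769 0.         0.         0.         0.        ] [[ 5.53000e-01  6.47000e-01 -5.25000e-01  9.01373e+02]
 [ 8.33000e-01 -4.38000e-01  3.37000e-01 -1.60908e+02]
 [-1.20000e-02 -6.24000e-01 -7.81000e-01  5.73119e+02]
 [ 0.00000e+00  0.00000e+00  0.00000e+00  1.00000e+00]]
top [[496.1   0.  319.1]
 [  0.  496.1 238.9]
 [  0.    0.    1. ]] [-0.12838842  0.          0.          0.          0.        ] [[-1.00000e-03 -9.96000e-01  9.10000e-02  4.99267e+02]
 [-9.99000e-01 -3.00000e-03 -4.00000e-02  5.03950e+01]
 [ 4.00000e-02 -9.10000e-02 -9.95000e-01  7.56465e+02]
 [ 0.00000e+00  0.00000e+00  0.00000e+00  1.00000e+00]]
```

View pics/top0.png

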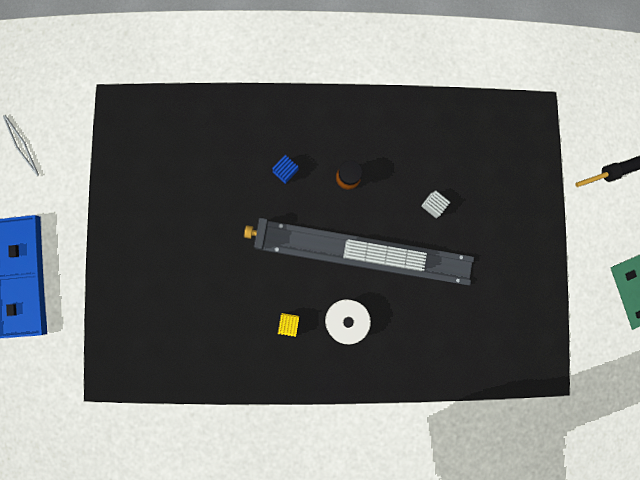

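View pics/scene0.png

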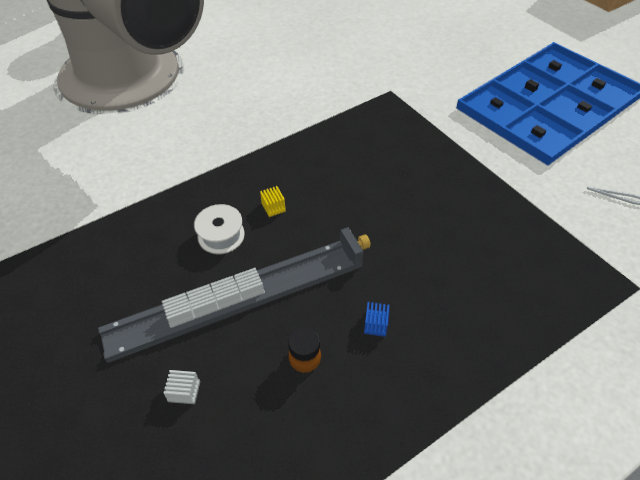

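The top view shows the rail from the open end at about (472,270) to the stop at about (262,235), with the thumbscrew at (249,232). These could be taken for a row block:
- The silver row of four in the rail, (345,248) to (427,262). This is the one I want, and its right-hand end at about (427,262) is sink4's back.
- The silver spare at (436,204).
- The blue block at (285,168).
- The yellow block at (289,325).

The spool is at (348,322) and the jar at (349,175). Next is a close crop to confirm the choice.

```bash
python3 - <<'E'
import cv2
i=cv2.imread("pics/top0.png")[190:300,235:485]
cv2.imwrite("pics/crop0.png",cv2.resize(i,None,fx=3.2,fy=3.2,interpolation=cv2.INTER_CUBIC))
i=cv2.imread("pics/scene0.png")[225:365,95:375]
cv2.imwrite("pics/crop1.png",cv2.resize(i,None,fx=2.8,fy=2.8,interpolation=cv2.INTER_CUBIC))
E
```

```text
(no output)
```

View pics/crop0.png

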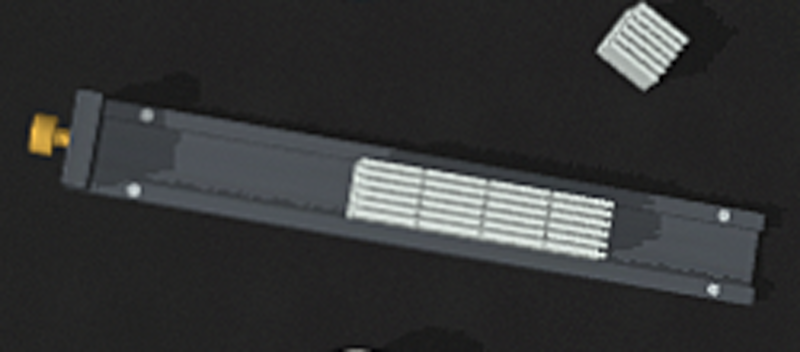

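View pics/crop1.png

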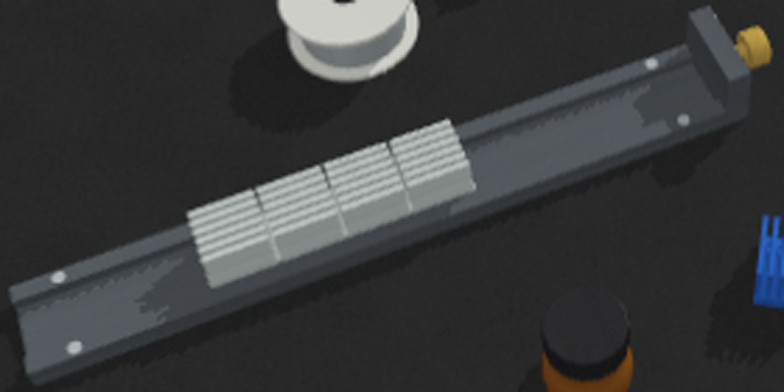

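The crops confirm the choice: four silver blocks touching in the rail, with the free back end at crop (610,230), which is full image (425.6,262). The spare stands outside the rail. Next I fit the rail pose and row offset to both views.

```bash
cat > h.py <<'E'
import cv2,numpy as np
def proj(c,P):
    M=np.linalg.inv(c["pose"]);return cv2.projectPoints(np.float64(P),cv2.Rodrigues(M[:3,:3])[0],M[:3,3],c["mtx"],np.float64(c["dist_coeffs"]))[0][:,0]
def pix2w(c,uv,z):
    n=cv2.undistortPoints(np.float64([[uv]]),c["mtx"],np.float64(c["dist_coeffs"]))[0,0]
    d=c["pose"][:3,:3]@[*n,1];o=c["pose"][:3,3];return o+d*(z-o[2])/d[2]
def r2w(x,y,a,P): 
    P=np.float64(P);C,S=np.cos(a),np.sin(a);return np.c_[x+C*P[:,0]-S*P[:,1],y+S*P[:,0]+C*P[:,1],P[:,2]]
E
python3 - <<'E'
from h import *;import pickle
from scipy.optimize import least_squares
T=pickle.load(open("top0.pkl","rb"));S=pickle.load(open("scene0.pkl","rb"))
t=lambda u,v:(235+u/3.2,190+v/3.2);s=lambda u,v:(95+u/2.8,225+v/2.8)
# (cam,pix,rail pt, on row?)  row points: x relative to sink1 front face
D=[(T,t(765,213),(-170,-22,12),0),(T,t(755,303),(-170,22,12),0),(T,t(105,95),(150,-22,36),0),(T,t(90,190),(150,22,36),0),
(T,t(614,202),(-120,-13,32),1),(T,t(606,258),(-120,13,32),1),(T,t(360,157),(0,-13,32),1),(T,t(353,212),(0,13,32),1),
(S,s(10,291),(-170,22,12),0),(S,s(22,372),(-170,-22,12),0),(S,s(690,12),(150,22,36),0),(S,s(735,82),(150,-22,36),0),
(S,s(188,212),(-120,13,32),1),(S,s(203,262),(-120,-13,32),1),(S,s(448,120),(0,13,32),1),(S,s(467,163),(0,-13,32),1)]
def res(p,D=D):
    return np.concatenate([proj(c,r2w(*p[:3],[(P[0]+p[3]*r,P[1],P[2])]))[0]-np.array(px) for c,px,P,r in D])
for n,d in(("both",D),("top",D[:8]),("scene",D[8:])):
    r=least_squares(res,[500,50,1.5,80],args=(d,),loss="soft_l1");p=r.x
    print(n,p.round(3),"row front",p[3],"short",150-p[3]);print(res(p,d).reshape(-1,2).round(1).tolist())
    print(" back face",r2w(*p[:3],[(p[3]-120,0,19)]).round(1))
for n,uv,z in(("spare",(436,203),26),("spool",(348,322),30),("jar",(349,173),45)):print(n,pix2w(T,uv,z).round(1))
E
```

```text
both [547.964 -47.346   7.684  29.187] row front 29.187249239098236 short 120.81275076090176
[[0.0, 0.0], [-0.8, 0.1], [-0.2, -1.0], [-0.9, -1.1], [0.1, -0.3], [0.0, -0.5], [0.2, -0.0], [-0.4, 0.2], [-0.9, -1.4], [1.2, 0.9], [-2.1, 0.1], [-3.2, -0.5], [-0.9, 0.3], [-1.0, -0.1], [0.7, -0.7], [1.1, -0.2]]
 back face [[ 532.6 -136.9   19. ]]
top [547.308 -48.091 -11.161  29.998] row front 29.998382862396074 short 120.00161713760393
[[0.5, -0.1], [-0.2, 0.1], [0.2, -0.2], [-0.4, -0.2], [0.1, -0.2], [0.1, -0.4], [0.2, 0.4], [-0.5, 0.6]]
 back face [[ 532.5 -136.9   19. ]]
scene [548.812 -46.226  32.812  28.099] row front 28.09866465703472 short 121.90133534296528
[[0.2, -1.9], [2.2, 0.4], [-0.7, 0.5], [-1.9, 0.0], [-0.7, 0.4], [-0.9, 0.0], [1.0, -0.3], [1.4, 0.2]]
 back face [[ 532.9 -136.7   19. ]]
spare [ 621.5 -156.2   26. ]
spool [444.4 -20.8  30. ]
jar [661.8 -22.   45. ]
```

```bash
cat >> h.py <<'E'
from scipy.spatial.transform import Rotation as Ro
A=1.403;B=np.array([532.6,-136.9]);d=np.array([np.cos(A),np.sin(A)]);nl=np.array([-d[1],d[0]])
def st(tgt=None,jaw=None):
    from plant import bot
    o=bot.get_obs();R=Ro.from_euler('xyz',o["tcp_rot"]).as_matrix();p=np.array(o["tool_pos"])
    q=p[:2]-B;print("t",round(float(o["time"]),2),"p",p.round(1),"rail-rel to back: along",(q@d).round(1),"lat",(q@nl).round(1),"tipz",round(p[2]-25,1),"F",np.round(o["contact_force"],1),"w",round(float(o["grip_width"]),1))
    print(R.round(3).tolist(),"yaw of tool y, deg",np.degrees(np.arctan2(R[1,1],R[0,1])).round(2),"rail deg",round(np.degrees(A),2),"j",np.round(o["joint_positions"],2))
    if tgt is not None:print("tool-frame shift cm",((R.T@(np.array(tgt)-p))/10).round(2))
    if jaw is not None:
        Y=np.array([np.cos(jaw),np.sin(jaw),0]);X=np.array([0,0,-1.]);G=np.c_[X,Y,np.cross(X,Y)]
        print("rotvec deg",np.degrees(Ro.from_matrix(R.T@G).as_rotvec()).round(2))
E
python3 - <<'E'
from h import *
t=[*(B-45*d),140]
for j in (A,A+np.pi,A+np.pi/2,A-np.pi/2):st(t,j)
E
```

```text
t 0.1 p [ 156.  -500.9  251.1] rail-rel to back: along -421.8 lat 310.5 tipz 226.1 F [-0.3  0.2  0.1] w 91.7
[[-0.0, 0.297, -0.955], [0.001, -0.955, -0.297], [-1.0, -0.001, -0.0]] yaw of tool y, deg -72.71 rail deg 80.39 j [-1.41  0.34  1.52 -0.    1.28 -0.15]
tool-frame shift cm [ 11.15 -19.54 -44.74]
rotvec deg [-1.5309e+02 -1.0000e-01  1.0000e-02]
t 0.1 p [ 156.  -500.9  251.1] rail-rel to back: along -421.8 lat 310.5 tipz 226.1 F [-0.3  0.2  0.1] w 91.7
[[-0.0, 0.297, -0.955], [0.001, -0.955, -0.297], [-1.0, -0.001, -0.0]] yaw of tool y, deg -72.71 rail deg 80.39 j [-1.41  0.34  1.52 -0.    1.28 -0.15]
tool-frame shift cm [ 11.15 -19.54 -44.74]
rotvec deg [2.691e+01 1.000e-02 8.000e-02]
t 0.1 p [ 156.  -500.9  251.1] rail-rel to back: along -421.8 lat 310.5 tipz 226.1 F [-0.3  0.2  0.1] w 91.7
[[-0.0, 0.297, -0.955], [0.001, -0.955, -0.297], [-1.0, -0.001, -0.0]] yaw of tool y, deg -72.71 rail deg 80.39 j [-1.41  0.34  1.52 -0.    1.28 -0.15]
tool-frame shift cm [ 11.15 -19.54 -44.74]
rotvec deg [1.1691e+02 7.0000e-02 6.0000e-02]
t 0.1 p [ 156.  -500.9  251.1] rail-rel to back: along -421.8 lat 310.5 tipz 226.1 F [-0.3  0.2  0.1] w 91.7
[[-0.0, 0.297, -0.955], [0.001, -0.955, -0.297], [-1.0, -0.001, -0.0]] yaw of tool y, deg -72.71 rail deg 80.39 j [-1.41  0.34  1.52 -0.    1.28 -0.15]
tool-frame shift cm [ 11.15 -19.54 -44.74]
rotvec deg [-6.309e+01 -5.000e-02  6.000e-02]
```

```bash
python3 -m crank '[{"linear":[0,0,0],"delta_rot":[5.4,0,0],"fingers":0},{"linear":[0,0,0],"delta_rot":[5.4,0,0],"fingers":0},{"linear":[0,0,0],"delta_rot":[5.4,0,0],"fingers":0},{"linear":[0,0,0],"delta_rot":[5.4,0,0],"fingers":0},{"linear":[0,0,0],"delta_rot":[5.3,0,0],"fingers":0}]'
python3 -c "
from h import *
st([*(B-45*d),140],A+np.pi)"
```

```text
time: 0.6
tool_pos: [156.1, -501.0, 251.3]
tcp_rot: [-1.227, 1.57, 1.743]
contact_force: [0.1, 0.5, -0.4]
grip_width: 56.5
t 0.6 p [ 156.1 -501.   251.3] rail-rel to back: along -421.9 lat 310.4 tipz 226.3 F [ 0.1  0.5 -0.4] w 56.5
[[-0.0, -0.171, -0.985], [0.001, -0.985, 0.171], [-1.0, -0.001, 0.0]] yaw of tool y, deg -99.83 rail deg 80.39 j [-1.41  0.34  1.52 -0.    1.28  0.33]
tool-frame shift cm [ 11.15 -37.8  -30.91]
rotvec deg [-0.22  0.02  0.05]
```

```bash
python3 -m crank '[{"linear":[0.7,-2.5,-2.0],"delta_rot":[0,0,0],"fingers":0},{"linear":[0.7,-2.5,-2.0],"delta_rot":[0,0,0],"fingers":0},{"linear":[0.7,-2.5,-2.0],"delta_rot":[0,0,0],"fingers":0},{"linear":[0.7,-2.5,-2.0],"delta_rot":[0,0,0],"fingers":0},{"linear":[0.7,-2.5,-2.0],"delta_rot":[0,0,0],"fingers":0}]' | tail -3
python3 -m crank '[{"linear":[0.7,-2.5,-2.0],"delta_rot":[0,0,0],"fingers":0},{"linear":[0.7,-2.5,-2.0],"delta_rot":[0,0,0],"fingers":0},{"linear":[0.7,-2.5,-2.0],"delta_rot":[0,0,0],"fingers":0},{"linear":[0.7,-2.5,-2.0],"delta_rot":[0,0,0],"fingers":0},{"linear":[0.7,-2.5,-2.0],"delta_rot":[0,0,0],"fingers":0}]' | tail -3
python3 -c "
from h import *
st([*(B-45*d),140],A+np.pi)"
```

```text
tcp_rot: [-0.968, 1.57, 2.006]
contact_force: [-0.2, -0.3, -0.3]
grip_width: 16.6
tcp_rot: [-0.482, 1.57, 2.492]
contact_force: [0.4, -0.3, 0.1]
grip_width: 0.7
t 1.6 p [ 395.7 -287.1  181.2] rail-rel to back: along -170.9 lat 109.9 tipz 156.2 F [ 0.4 -0.3  0.1] w 0.7
[[-0.0, -0.167, -0.986], [0.0, -0.986, 0.167], [-1.0, -0.0, 0.0]] yaw of tool y, deg -99.61 rail deg 80.39 j [-0.78  0.35  1.73 -0.    1.07  0.95]
tool-frame shift cm [  4.12 -12.59 -10.99]
rotvec deg [0.   0.03 0.01]
```

```bash
python3 -m crank '[{"linear":[0.8,-2.5,-2.2],"delta_rot":[0,0,0],"fingers":0},{"linear":[0.8,-2.5,-2.2],"delta_rot":[0,0,0],"fingers":0},{"linear":[0.8,-2.5,-2.2],"delta_rot":[0,0,0],"fingers":0},{"linear":[0.8,-2.5,-2.2],"delta_rot":[0,0,0],"fingers":0},{"linear":[0.9,-2.5,-2.2],"delta_rot":[0,0,0],"fingers":0}]' | tail -3
python3 -m crank '[{"linear":[1.5,0,0],"delta_rot":[0,0,0],"fingers":0},{"linear":[1.5,0,0],"delta_rot":[0,0,0],"fingers":0},{"linear":[1.5,0,0],"delta_rot":[0,0,0],"fingers":0},{"linear":[1.5,0,0],"delta_rot":[0,0,0],"fingers":0},{"linear":[0,0,0],"delta_rot":[0,0,0],"fingers":0}]' | tail -3
python3 - <<'E'
from h import *;from plant import capture
st([*(B-45*d),40],A+np.pi)
a=cv2.resize(capture("scene")["image"][200:380,60:320],None,fx=3,fy=3,interpolation=cv2.INTER_CUBIC)
cv2.imwrite("pics/near.png",a)
E
```

```text
tcp_rot: [-0.015, 1.57, 2.959]
contact_force: [-0.3, -0.2, 0.7]
grip_width: 0.1
tcp_rot: [-0.282, 1.566, 2.692]
contact_force: [-0.6, 0.6, 0.4]
grip_width: 0.2
t 2.6 p [ 522.9 -182.6   78.6] rail-rel to back: along -46.6 lat 1.9 tipz 53.6 F [-0.6  0.6  0.4] w 0.2
[[-0.004, -0.167, -0.986], [0.002, -0.986, 0.167], [-1.0, -0.001, 0.005]] yaw of tool y, deg -99.6 rail deg 80.39 j [-0.47  0.59  1.65 -0.    0.91  1.26]
tool-frame shift cm [ 3.85 -0.16 -0.21]
rotvec deg [0.01 0.26 0.08]
```

View pics/near.png

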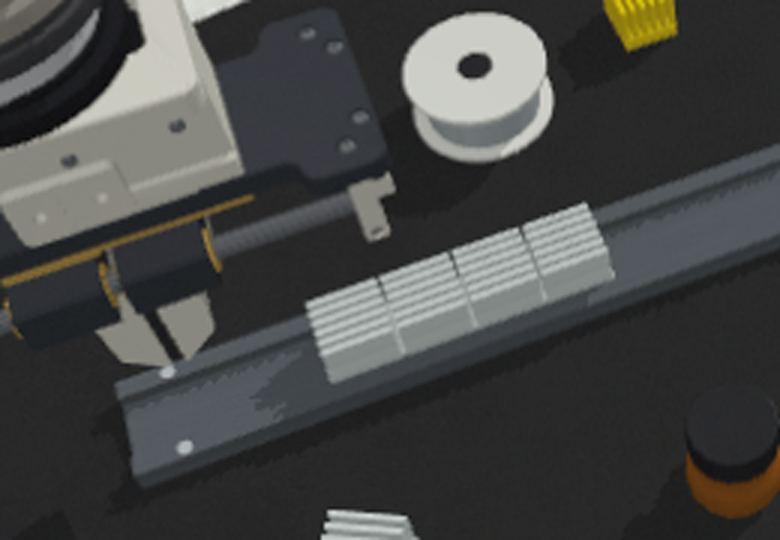

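The view shows the hand behind the row, at about crop (165,340), with the spool and jar clear. Seen this way the finger backs are sloped. I will therefore turn the jaws across the rail so that the flat finger sides push.

```bash
for k in 1; do python3 -m crank '[{"linear":[0,0,0],"delta_rot":[-6,0,0],"fingers":0},{"linear":[0,0,0],"delta_rot":[-6,0,0],"fingers":0},{"linear":[0,0,0],"delta_rot":[-6,0,0],"fingers":0},{"linear":[0,0,0],"delta_rot":[-6,0,0],"fingers":0},{"linear":[0,0,0],"delta_rot":[-6,0,0],"fingers":0}]' | tail -3
python3 -m crank '[{"linear":[0,0,0],"delta_rot":[-6,0,0],"fingers":0},{"linear":[0,0,0],"delta_rot":[-6,0,0],"fingers":0},{"linear":[0,0,0],"delta_rot":[-6,0,0],"fingers":0},{"linear":[0,0,0],"delta_rot":[-6,0,0],"fingers":0},{"linear":[0,0,0],"delta_rot":[-6,0,0],"fingers":0}]' | tail -3
python3 -m crank '[{"linear":[0,0,0],"delta_rot":[-6,0,0],"fingers":0},{"linear":[0,0,0],"delta_rot":[-6,0,0],"fingers":0},{"linear":[0,0,0],"delta_rot":[-6,0,0],"fingers":0},{"linear":[0,0,0],"delta_rot":[-6,0,0],"fingers":0},{"linear":[0,0,0],"delta_rot":[-6,0,0],"fingers":0}]' | tail -3
done; python3 -c "
from h import *
st([*(B-45*d),39.5],A+np.pi/2)
st([*(B-45*d),39.5],A-np.pi/2)"
```

```text
tcp_rot: [2.267, 1.569, -0.514]
contact_force: [-0.1, -0.2, -0.1]
grip_width: -0.0
tcp_rot: [1.732, 1.569, -0.526]
contact_force: [0.6, -0.9, 0.5]
grip_width: 0.5
tcp_rot: [1.203, 1.569, -0.531]
contact_force: [0.0, -0.7, -0.4]
grip_width: 0.4
t 4.15 p [ 524.7 -183.6   81.8] rail-rel to back: along -47.3 lat -0.0 tipz 56.8 F [ 0.  -0.7 -0.4] w 0.4
[[0.001, 0.987, -0.163], [-0.001, -0.163, -0.987], [-1.0, 0.001, 0.001]] yaw of tool y, deg -9.36 rail deg 80.39 j [-0.47  0.58  1.65 -0.    0.91 -0.31]
tool-frame shift cm [ 4.23 -0.01 -0.23]
rotvec deg [-1.7975e+02  1.3000e-01  5.0000e-02]
t 4.15 p [ 524.7 -183.6   81.8] rail-rel to back: along -47.3 lat -0.0 tipz 56.8 F [ 0.  -0.7 -0.4] w 0.4
[[0.001, 0.987, -0.163], [-0.001, -0.163, -0.987], [-1.0, 0.001, 0.001]] yaw of tool y, deg -9.36 rail deg 80.39 j [-0.47  0.58  1.65 -0.    0.91 -0.31]
tool-frame shift cm [ 4.23 -0.01 -0.23]
rotvec deg [ 0.25  0.03 -0.08]
```

```bash
python3 -m crank '[{"linear":[1,0,0],"delta_rot":[0,0,0],"fingers":0},{"linear":[1,0,0],"delta_rot":[0,0,0],"fingers":0},{"linear":[1,0,0],"delta_rot":[0,0,0],"fingers":0},{"linear":[0.8,0,0],"delta_rot":[0,0,0],"fingers":0},{"linear":[0.4,0,0],"delta_rot":[0,0,0],"fingers":0}]' | tail -1
python3 -m crank '[{"linear":[0,0,-0.5],"delta_rot":[0,0,0],"fingers":0},{"linear":[0,0,-0.5],"delta_rot":[0,0,0],"fingers":0},{"linear":[0,0,-0.5],"delta_rot":[0,0,0],"fingers":0},{"linear":[0,0,-0.4],"delta_rot":[0,0,0],"fingers":0},{"linear":[0,0,-0.3],"delta_rot":[0,0,0],"fingers":0}]' | tail -1
python3 - <<'E'
from h import *;from plant import capture
st()
for n,s in(("scene",np.s_[200:380,60:320]),):
    cv2.imwrite(f"pics/near2_{n}.png",cv2.resize(capture(n)["image"][s],None,fx=3,fy=3,interpolation=cv2.INTER_CUBIC))
E
```

```text
grip_width: 0.4
grip_width: 0.7
t 5.15 p [ 528.2 -161.1   39. ] rail-rel to back: along -24.6 lat 0.3 tipz 14.0 F [-0.1  0.1 -0.4] w 0.7
[[0.001, 0.986, -0.166], [-0.0, -0.166, -0.986], [-1.0, 0.001, 0.0]] yaw of tool y, deg -9.58 rail deg 80.39 j [-0.43  0.64  1.69 -0.    0.81 -0.27]
```

View pics/near2_scene.png

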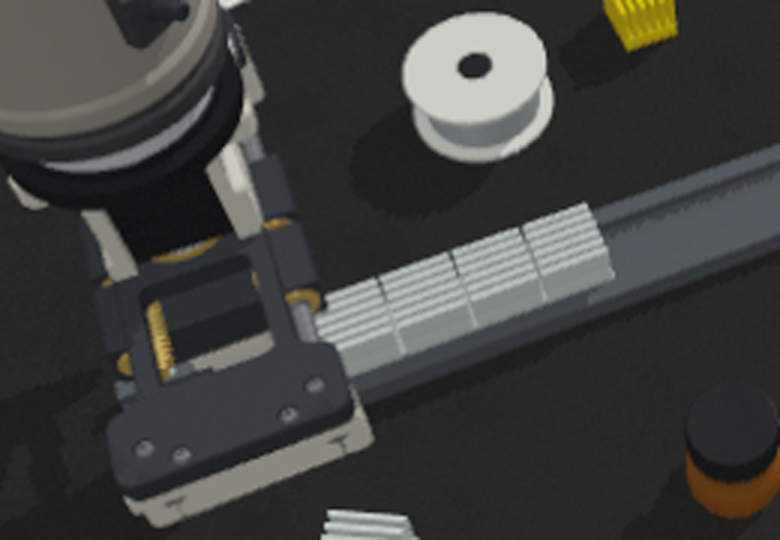

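The hand is behind sink4, with its tips hidden under the body near crop (300,360). The row is undisturbed. Now a slow approach and the first push.

```bash
for i in 1; do python3 -m crank '[{"linear":[0,0,-0.3],"delta_rot":[0,0,0],"fingers":0},{"linear":[0,0,-0.3],"delta_rot":[0,0,0],"fingers":0},{"linear":[0,0,-0.3],"delta_rot":[0,0,0],"fingers":0},{"linear":[0,0,-0.3],"delta_rot":[0,0,0],"fingers":0},{"linear":[0,0,-0.3],"delta_rot":[0,0,0],"fingers":0}]' | grep force
python3 -m crank '[{"linear":[0,0,-0.3],"delta_rot":[0,0,0],"fingers":0},{"linear":[0,0,-0.3],"delta_rot":[0,0,0],"fingers":0},{"linear":[0,0,-0.4],"delta_rot":[0,0,0],"fingers":0},{"linear":[0,0,-0.4],"delta_rot":[0,0,0],"fingers":0},{"linear":[0,0,-0.4],"delta_rot":[0,0,0],"fingers":0}]' | grep force
python3 -m crank '[{"linear":[0,0,-0.4],"delta_rot":[0,0,0],"fingers":0},{"linear":[0,0,-0.4],"delta_rot":[0,0,0],"fingers":0},{"linear":[0,0,-0.4],"delta_rot":[0,0,0],"fingers":0},{"linear":[0,0,-0.4],"delta_rot":[0,0,0],"fingers":0},{"linear":[0,0,-0.4],"delta_rot":[0,0,0],"fingers":0}]' | grep force
done
python3 - <<'E'
from h import *;from plant import capture
st()
for n,s in(("scene",np.s_[200:380,120:380]),):
    cv2.imwrite(f"pics/push1.png",cv2.resize(capture(n)["image"][s],None,fx=3,fy=3,interpolation=cv2.INTER_CUBIC))
E
```

```text
contact_force: [0.6, -0.0, 0.5]
contact_force: [0.3, -0.2, 0.3]
contact_force: [0.1, -1.3, -0.3]
t 6.7 p [ 536.9 -109.    38.7] rail-rel to back: along 28.2 lat 0.4 tipz 13.7 F [ 0.1 -1.3 -0.3] w 0.4
[[-0.0, 0.986, -0.167], [-0.0, -0.167, -0.986], [-1.0, 0.0, 0.0]] yaw of tool y, deg -9.61 rail deg 80.39 j [-0.34  0.64  1.7  -0.    0.8  -0.17]
```

View pics/push1.png

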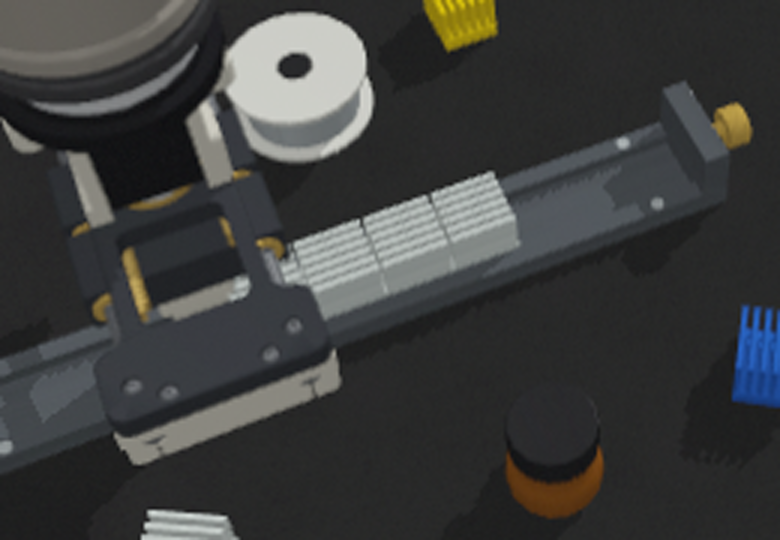

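The row is closed up and moving. Sink1's near front top corner is at about crop (513,213), the hand covers only sink4, and the spool and jar are clear. I check sink1's position against the model.

```bash
python3 - <<'E'
from h import *;import pickle
S=pickle.load(open("scene0.pkl","rb"))
R=np.array([548.0,-47.3])
for u,v in((513,213),(493,173),(448,240-5)):
    q=pix2w(S,(120+u/3,200+v/3),32)[:2]-R;print((q@d).round(1),(q@nl).round(1))
print("stop top corners pred crop",(proj(S,r2w(*R,A,[(150,22,36),(150,-22,36)]))-[120,200])*3)
print("back face rail x by TCP, w=9.5:",(B-R)@d+28.2+9.5)
E
```

```text
67.4 -10.8
67.5 11.8
38.8 -9.9
stop top corners pred crop [[657.85223892  87.7674678 ]
 [702.94103913 161.02716463]]
back face rail x by TCP, w=9.5: -53.21354008612947
```

Front at rail x ≈ 67 from both the image and the arm, so about 83 mm remain. I push 70 mm, then close in slowly on force.

```bash
python3 -m crank '[{"linear":[0,0,-0.4],"delta_rot":[0,0,0],"fingers":0},{"linear":[0,0,-0.5],"delta_rot":[0,0,0],"fingers":0},{"linear":[0,0,-0.5],"delta_rot":[0,0,0],"fingers":0},{"linear":[0,0,-0.5],"delta_rot":[0,0,0],"fingers":0},{"linear":[0,0,-0.5],"delta_rot":[0,0,0],"fingers":0}]' | grep force
python3 -m crank '[{"linear":[0,0,-0.5],"delta_rot":[0,0,0],"fingers":0},{"linear":[0,0,-0.5],"delta_rot":[0,0,0],"fingers":0},{"linear":[0,0,-0.5],"delta_rot":[0,0,0],"fingers":0},{"linear":[0,0,-0.5],"delta_rot":[0,0,0],"fingers":0},{"linear":[0,0,-0.5],"delta_rot":[0,0,0],"fingers":0}]' | grep force
python3 -m crank '[{"linear":[0,0,-0.5],"delta_rot":[0,0,0],"fingers":0},{"linear":[0,0,-0.5],"delta_rot":[0,0,0],"fingers":0},{"linear":[0,0,-0.5],"delta_rot":[0,0,0],"fingers":0},{"linear":[0,0,-0.4],"delta_rot":[0,0,0],"fingers":0},{"linear":[0,0,-0.3],"delta_rot":[0,0,0],"fingers":0}]' | grep force
python3 -c "
from h import *
st()"
```

```text
contact_force: [0.5, -1.2, -0.1]
contact_force: [-1.4, -2.3, 0.7]
contact_force: [-0.2, -1.2, 0.3]
t 8.25 p [548.8 -39.   38.7] rail-rel to back: along 99.3 lat 0.4 tipz 13.7 F [-0.2 -1.2  0.3] w 0.4
[[0.0, 0.986, -0.167], [-0.0, -0.167, -0.986], [-1.0, 0.0, 0.0]] yaw of tool y, deg -9.6 rail deg 80.39 j [-0.21  0.64  1.69 -0.    0.81 -0.04]
```

Contact is expected at about 111–114. Creeping in at 2 mm, then 1 mm per row.

```bash
python3 -m crank '[{"linear":[0,0,-0.2],"delta_rot":[0,0,0],"fingers":0},{"linear":[0,0,-0.2],"delta_rot":[0,0,0],"fingers":0},{"linear":[0,0,-0.2],"delta_rot":[0,0,0],"fingers":0},{"linear":[0,0,-0.2],"delta_rot":[0,0,0],"fingers":0},{"linear":[0,0,-0.1],"delta_rot":[0,0,0],"fingers":0}]' | egrep 'force|pos'
python3 -m crank '[{"linear":[0,0,-0.05],"delta_rot":[0,0,0],"fingers":0},{"linear":[0,0,-0.05],"delta_rot":[0,0,0],"fingers":0},{"linear":[0,0,-0.05],"delta_rot":[0,0,0],"fingers":0},{"linear":[0,0,-0.05],"delta_rot":[0,0,0],"fingers":0},{"linear":[0,0,0],"delta_rot":[0,0,0],"fingers":0}]' | egrep 'force|pos'
python3 -c "
from h import *
st()"
```

```text
tool_pos: [550.2, -30.3, 38.7]
contact_force: [-0.8, -1.5, -0.8]
tool_pos: [550.6, -28.4, 38.7]
contact_force: [0.0, -0.8, 0.4]
t 9.25 p [550.6 -28.4  38.7] rail-rel to back: along 109.9 lat 0.4 tipz 13.7 F [ 0.  -0.8  0.4] w 0.4
[[0.0, 0.986, -0.167], [-0.0, -0.167, -0.986], [-1.0, 0.0, 0.0]] yaw of tool y, deg -9.61 rail deg 80.39 j [-0.19  0.64  1.69  0.    0.81 -0.02]
```

```bash
python3 -m crank '[{"linear":[0,0,-0.05],"delta_rot":[0,0,0],"fingers":0},{"linear":[0,0,-0.05],"delta_rot":[0,0,0],"fingers":0},{"linear":[0,0,-0.05],"delta_rot":[0,0,0],"fingers":0},{"linear":[0,0,-0.05],"delta_rot":[0,0,0],"fingers":0},{"linear":[0,0,0],"delta_rot":[0,0,0],"fingers":0}]' | egrep 'force|pos'
```

```text
tool_pos: [550.7, -27.6, 38.7]
contact_force: [-1.7, -7.4, 1.7]
```

The force rose to 7.4 N and the arm stalled at about 110.7, where the stop was expected (111). One more small press to confirm, then back off.

```bash
python3 -m crank '[{"linear":[0,0,-0.05],"delta_rot":[0,0,0],"fingers":0},{"linear":[0,0,-0.05],"delta_rot":[0,0,0],"fingers":0},{"linear":[0,0,0],"delta_rot":[0,0,0],"fingers":0},{"linear":[0,0,0],"delta_rot":[0,0,0],"fingers":0},{"linear":[0,0,0],"delta_rot":[0,0,0],"fingers":0}]' | egrep 'force|pos'
python3 -c "
from h import *
st()"
python3 -m crank '[{"linear":[0,0,0.1],"delta_rot":[0,0,0],"fingers":0},{"linear":[0,0,0.2],"delta_rot":[0,0,0],"fingers":0},{"linear":[0,0,0.5],"delta_rot":[0,0,0],"fingers":0},{"linear":[0,0,1.5],"delta_rot":[0,0,0],"fingers":0},{"linear":[0,0,2],"delta_rot":[0,0,0],"fingers":0}]' | egrep 'force|pos'
python3 -m crank '[{"linear":[-3,0,0],"delta_rot":[0,0,0],"fingers":0},{"linear":[-3,0,0],"delta_rot":[0,0,0],"fingers":0},{"linear":[-3,0,1],"delta_rot":[0,0,0],"fingers":0},{"linear":[-3,0,4],"delta_rot":[0,0,0],"fingers":0},{"linear":[-3,0,4],"delta_rot":[0,0,0],"fingers":0}]' | egrep 'force|pos'
python3 - <<'E'
from h import *;from plant import capture
import pickle
for n,s in(("scene",np.s_[200:360,150:400]),("top",np.s_[190:300,235:485])):
    c=capture(n);pickle.dump(c,open(n+"1.pkl","wb"));cv2.imwrite(f"pics/end_{n}.png",cv2.resize(c["image"][s],None,fx=3.2,fy=3.2,interpolation=cv2.INTER_CUBIC))
E
```

```text
tool_pos: [550.7, -27.6, 38.8]
contact_force: [-2.8, -11.7, 1.5]
t 10.25 p [550.7 -27.6  38.8] rail-rel to back: along 110.8 lat 0.4 tipz 13.8 F [ -2.8 -11.7   1.5] w 0.2
[[-0.001, 0.986, -0.167], [-0.003, -0.167, -0.986], [-1.0, -0.0, 0.003]] yaw of tool y, deg -9.59 rail deg 80.39 j [-0.19  0.64  1.69 -0.    0.81 -0.02]
tool_pos: [543.7, -68.3, 38.7]
contact_force: [0.2, 0.7, -0.6]
tool_pos: [528.3, -157.7, 190.0]
contact_force: [0.5, -0.2, 0.1]
```

View pics/end_scene.png

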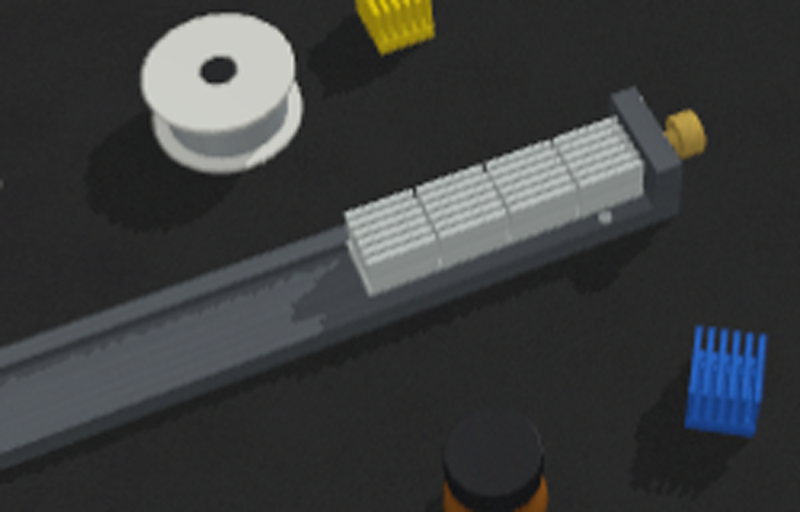

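View pics/end_top.png

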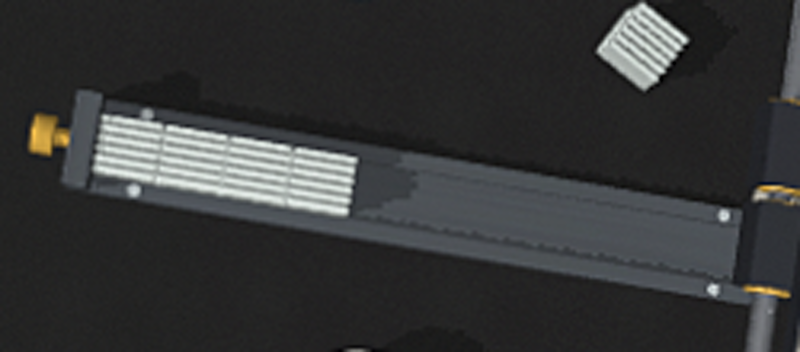

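Both views show the four blocks closed up and flush against the stop: the front is at top crop (98,145), the back at (353,186). The hand is clear, and the spool, jar and spare are where they were. I do one number check, then hand in.

```bash
python3 - <<'E'
from h import *;import pickle
from plant import workorder,bot
T=pickle.load(open("top1.pkl","rb"));S=pickle.load(open("scene1.pkl","rb"))
t=lambda u,v:pix2w(T,(235+u/3.2,190+v/3.2),32)[:2];s=lambda u,v:pix2w(S,(150+u/3.2,200+v/3.2),32)[:2]
R=np.array([548.,-47.3])
for n,q in(("top back",t(357,157)),("top back",t(350,215)),("scene back",s(346,213)),("scene back",s(364,262)),("top front",t(103,116)),("scene front",s(641,160))):print(n,((q-R)@d).round(1),((q-R)@nl).round(1))
a=pickle.load(open("top0.pkl","rb"))["image"].astype(int);df=np.abs(T["image"].astype(int)-a).max(2)
for n,(u,v) in dict(spare=(436,204),spool=(348,322),jar=(349,175)).items():print(n,"changed px",(df[v-25:v+25,u-25:u+25]>40).sum())
print(bot.get_obs()["dq"].round(3));workorder.close_job()
E
```

```text
top back 30.8 -12.7
top back 29.7 14.2
scene back 32.3 12.6
scene back 30.7 -12.0
top front 148.9 -11.5
scene front 149.5 -12.0
spare changed px 0
spool changed px 0
jar changed px 0
[ 0.064  0.042  0.085  0.038 -0.05   0.061]
the job is handed in; nothing more can be done
```

I pushed the row about 120 mm along the rail until the first heat sink met the end stop, then handed the job in. The closed fingertips touched only the back face of the last block. No verdict was reported.

**At the stop:** the push took about 1–2 N on the way. It then rose to 7.4 N and 11.7 N while the arm stalled within 0.5 mm of where I expected the stop. I backed the hand off and raised it clear.

**Last checks:**

| Check | Measured | Wanted |
|---|---|---|
| Back end of the row, rail x | 29.7–32.3 mm (two views) | 30 mm |
| Front of the row, rail x | 148.9 and 149.5 mm | 150 mm |
| Pixels changed around the spare, spool and jar (top view) | 0 | 0 |

- **Disagreement:** the two views differ by 1–2 mm, which matches the stated camera accuracy of about 2 mm. The final pictures show no visible gaps.
- **Arm settling:** the joints were still moving slightly at hand-in (up to 0.085 rad/s). The hand was already 115 mm or more clear by then.

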